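Screw the transport cap onto a microscope head's camera port

ROBOT

A 6-joint arm with a two-finger parallel gripper is mounted at the origin on the work surface. World frame = base frame: x ahead of the robot, y to its left, z up, the work surface at z = 0. Lengths are in m, angles in rad, forces in N, time in s.
With the tool pointing down it reaches from about 0.35 to 0.975 m from the base axis. Payload 4.9 kg.
Tool frame: the origin (TCP) lies midway between the tips of the shut fingers; the grasp point (between the pads) lies manip.grip_depth behind it (manip.grip_depth is the distance from the TCP to the grasp point, in m); z points along the fingers, x is the direction in which the jaws open and shut, and the axes are right-handed (so a half turn about z gives the same grasp; the last joint's range is limited). The gripper opens to 85 mm and grips with 20 to 120 N. Pads are 22 mm wide; open, the fingers measure 114 mm over their backs; the gripper's body (76 mm by 85 mm) begins 54 mm behind the grasp point. The pads swing forward as they close: fully open they stand 13 mm farther back than shut.
Start: joints at [-1.365, 0.053, 1.613, -0, 1.476, -0.119], TCP at [0.199, -0.592, 0.231] pointing down, gripper open.
Joint ranges: [-3.01, 3.01], [-1.01, 2.22], [0.06, 2.58], [-1.02, 4.17], [0.09, 2.62], [-3.14, 3.14]. Speed limits (rad/s): [2.57, 2.57, 3.14, 3.14, 3.14, 3.14].

INTERFACE

Orientations are given as a unit quaternion [w, x, y, z].
In Python, from plant import state, grab_frame, ticket, manip gives the robot as it stands.
- The arm moves only by the tool carry_out, never from a script. Its argument "moves" is a list that holds one entry, the list of rows, each a list of 7 numbers: the turn, a rotation vector about the tool's x, y, z each as a share of 5 degrees, from -1 to 1, then the shift along the tool's x, y, z each as a share of 0.04 m, from -1 to 1, then the gripper command: -1 is shut, 1 is fully open, values between are in proportion. A call has 1 to 8 rows; each row shifts and turns the commanded pose from where the row before left it, along the tool's axes as they then stand; what a row does not reach is not made up. A row lasts 1/12 s, in which the tool goes at most 41.7 mm and 7.16 degrees, less where a joint would pass 70% of its speed; a pose out of reach is approached as far as the arm can. A call with a number of a shift or a turn outside -1 to 1 is refused whole. A call with a gripper value outside its range is refused whole. The fingers move at their own pace and stop on an object; the grip force is fixed at half the most. Time passes only in rows, so rows that do not move let the fingers close. It gives the time, the measured TCP pose, the force and the opening at its end, in the units of the state.
- state(): the state, without advancing time (a new reading comes with each control period).
- grab_frame(name): name is "side" or "top" or "wrist"; returns a dict with "frame" (384x512x3 uint8, red, green, blue), "z_map" (384x512 float32, m along the optical axis (not along the pixel's ray), 0 where there is no reading), "K" (3x3 intrinsics, pixels), "k1" (the pictures are not rectified: a ray, as slopes to the right and down, at radius r is drawn at 1 + k1 r^2 times it, then the intrinsics apply), "world_from_camera" (4x4, takes a point from camera to world coordinates); the wrist camera has in their place "hand_eye" (4x4, takes a point from camera to tool coordinates, whose origin is the TCP and whose axes are the tool frame's). Camera axes: x right, y down, z forward; pixel columns grow to the right and rows downward; lengths in m; the calibration is good to about 2 mm. A picture is of the moment at which its call begins: read the wrist's pose just before it.
- ticket.job_done(): hands the job in, once; it reports no verdict.
The state is a dict: "time": time; "joint_pos": joint angles; "joint_vel": joint speeds; "joint_efforts": joint torques, N m; "tool_pos": TCP position; "tool_rot": TCP orientation; "contact_force": force on the tool from outside, world axes, zero at the start; "ft_torque": the same for the moment, N m; "gripper_width": opening from 0.0 (shut) to 1.0 (fully open).
Only numpy, scipy, OpenCV 4.12 (cv2) and the standard library are available. Lean on these libraries where they do the work, as an engineer would, in place of code of your own. Each camera call takes 0.05 s, during which the arm holds its last target.

TASK

Pick up the black screw cap and screw it fully home on the upward-facing camera port of the microscope head, gently: the cap must end level with its rim flush on the port's flange all round, let go and at rest. The thread does not take just anywhere: with the cap resting lightly on the port, turning it backward (counter-clockwise from above) brings its lugs to the thread start, where it drops, and from there it screws forward (clockwise). Do not force or lean on the thread, and leave the objective, the screwdriver and the small carton where they are.

Things in the scene. Friction and masses are not known exactly. Their poses are not given: they have to be found in the camera images.
- cap: round black plastic screw cap, 58 mm outer diameter, 36 mm tall, about 90 g, loose on the table open side down; origin at the centre of its open rim (underside), z up through the closed top. Can be gripped across its diameter at any yaw. It drops and sinks on the port only if the hand goes down with it; below, 'height' means its rim's height above the port's flange
- cap_lugs (a point): point on the cap's axis 8 mm above its open rim, level with the undersides of three equal lugs inside it, 120 degrees apart, one along the cap's +x; each 5.5 mm wide along the turn, 3.5 mm tall, reaching in to 20 mm from the axis. The cap's bore is 51 mm wide and 32 mm deep
- port (a point): point on the camera port's vertical axis at the top face of its steel flange (66 mm diameter), 135 mm above the table, z up. Fully home, the cap's rim lies on this flange (height 0). Above it stand an aluminium core (36 mm diameter, 22 mm tall) and a thread ring of 48 mm outer diameter, so the cap has 1.5 mm play all round. All rigid
- thread_top (a point): point on the port's axis at the core's top, 22 mm above the flange. Right-hand thread, three starts 120 degrees apart; the ring's angle differs every time and no pose tells it. Set down anywhere, the lugs rest on ridges, height 5.5 to 11 mm; turned forward there they only hit a blunt 3 mm tooth. Turned backward (counter-clockwise from above) the ridges rise 0.5 mm per 10 degrees
- thread_start (a point): point on the port's axis 3 mm above the flange: where the cap's rim is (2.4 to 3.6 mm) once dropped into the gaps, at most about 105 degrees backward. It falls 4 to 8 mm there; the gap has about 8 degrees of play and ends backward in a blunt stop. Then forward (clockwise) sinks it 0.5 mm per 10 degrees: flush after about 60 degrees, tight at about 90. Self-locking
- head: white microscope head (110 x 100 mm housing, top 102 mm above the table) clamped in a black dock (170 x 140 mm), fixed to the table; two black-ended eyepiece tubes stick out to its +x side, ending about 125 mm from the port's axis, below the flange; origin on the table under the port's axis. It carries the thread ring, whose angle its yaw does not tell
- objective: small steel microscope objective standing on the table, 34 mm diameter, 52 mm tall; origin at the centre of its underside; leave alone
- driver: screwdriver lying on the table; origin at its underside; leave alone
- carton: small closed cardboard carton 70 x 100 x 55 mm; origin at the centre of its underside; leave alone

How it is judged:
On the way, in this order (a step that is already met when the one before it is completed fails the run):
1. the cap is lifted off the table (height (world z) of cap above 0.05 m), for 0.1 s.
2. the cap's lugs have dropped in at the thread start: rim less than 4.5 mm above the flange, centred and level (z of cap in the frame of port below 0.0045 m and horizontal distance between cap and port below 0.004 m and angle between cap's own z axis and vertical below 0.08 rad), for 0.1 s.
At the end, for the whole second after the job is handed in: the cap sits on the port, its rim within 1.2 mm of the flange, centred within 3 mm, level within 2 degrees and at rest (z of cap in the frame of port between -0.002 and 0.0012 m and horizontal distance between cap and port below 0.003 m and angle between cap's own z axis and vertical below 0.035 rad and linear speed of cap below 0.01 m/s); the robot touches nothing.
It fails at once if the cap is pressed or twisted against the head or its thread with more than 50 N (contact force between cap and head above 50 N).
It fails at once if the objective is displaced by more than 15 mm (distance of objective from where it was at the start of the episode above 0.015 m).
It fails at once if the screwdriver is displaced by more than 15 mm (distance of driver from where it was at the start of the episode above 0.015 m).
It fails at once if the carton is displaced by more than 15 mm (distance of carton from where it was at the start of the episode above 0.015 m).
It also fails if it takes over 72 s, if anything falls off the work surface, if the arm or the gripper's body presses on something with over 40 N, if the wrist force passes 120 N, or if a joint passes its speed limit or range.

## Working session

There is one attempt and no reset: what is moved stays moved. The work goes in short steps, Python scripts to look and compute and a tool call to move; the robot and the scene stay as the last step left them, time stands still between calls to the robot, and variables do not carry over. Pictures are saved under pics/ and viewed, and the job is handed in when it is done.

Besides the shell and the picture viewer there is one more tool, called after "Emit:" as name(argument=value, ...) on one line, values as JSON. carry_out: Moves the arm, as the interface text tells. Shift numbers are shares of 0.04 m and turn numbers shares of 5 degrees, none past 1 either way. Its arguments: {"type":"object","properties":{"moves":{"type":"array"}},"required":["moves"]}

```bash
mkdir -p pics; ls; python3 - <<'E'
from plant import state, grab_frame, ticket, manip
import cv2,numpy as np
s=state();print({k:np.round(v,4) for k,v in s.items()}, manip.grip_depth)
for n in ["side","top","wrist"]:
    f=grab_frame(n);cv2.imwrite(f"pics/{n}0.png",f["frame"][:,:,::-1]);np.savez(f"{n}0.npz",**f)
    print(n,f["K"],f["k1"],f.get("world_from_camera",f.get("hand_eye")))
E
```

```text
pics
{'time': np.float64(0.0), 'joint_pos': array([-1.365 ,  0.0533,  1.6143,  0.    ,  1.476 , -0.119 ]), 'joint_vel': array([ 0.0011,  0.0001,  0.0003,  0.0005, -0.0002,  0.0005]), 'joint_efforts': array([-1.00000e-04, -3.93672e+01, -3.70179e+01, -1.00000e-04,
        7.00000e-03,  0.00000e+00]), 'tool_pos': array([ 0.1993, -0.5917,  0.2301]), 'tool_rot': array([-7.000e-04,  8.121e-01, -5.835e-01, -8.000e-04]), 'contact_force': array([ 0.2758, -0.0991, -0.5192]), 'ft_torque': array([-0.0094, -0.0321,  0.0109]), 'gripper_width': np.float64(0.9991)} 0.0187
side [[427.3583944    0.         256.43603957]
 [  0.         427.3583944  197.02603679]
 [  0.           0.           1.        ]] -0.04963066219933827 [[ 0.99410002 -0.08432211  0.06822703  0.57227266]
 [-0.10664848 -0.64514599  0.75657964 -0.66207232]
 [-0.01978    -0.75939215 -0.65033246  0.66019391]
 [ 0.          0.          0.          1.        ]]
top [[446.30329187   0.         249.87768671]
 [  0.         446.30329187 193.58810332]
 [  0.           0.           1.        ]] 0.045543809721327655 [[ 2.51504137e-02 -9.94570362e-01  1.00981442e-01  5.52029861e-01]
 [-9.99586138e-01 -2.36082772e-02  1.64377937e-02 -9.75003427e-04]
 [-1.39645446e-02 -1.01353067e-01 -9.94752506e-01  1.05211178e+00]
 [ 0.00000000e+00  0.00000000e+00  0.00000000e+00  1.00000000e+00]]
wrist [[291.93581358   0.         248.39551116]
 [  0.         291.93581358 194.83563208]
 [  0.           0.           1.        ]] -0.06483534248885288 [[ 9.99999424e-01  9.53979711e-04  4.91476480e-04 -4.80876643e-04]
 [-1.05492374e-03  9.57895604e-01  2.87114785e-01 -7.42061361e-02]
 [-1.96881480e-04 -2.87115138e-01  9.57896058e-01 -1.42241986e-01]
 [ 0.00000000e+00  0.00000000e+00  0.00000000e+00  1.00000000e+00]]
```

View pics/top0.png

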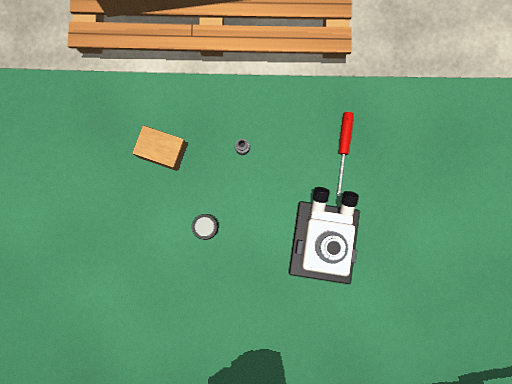

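View pics/side0.png

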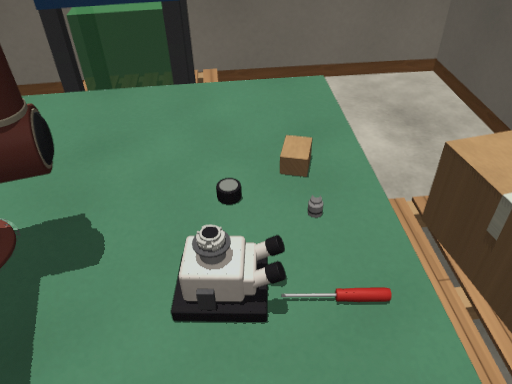

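The top picture shows the cap at about (205,227), the port at (333,247), the objective at (242,146), the carton at (160,147) and the driver at (345,150). I'll measure the cap and port from these.

```bash
cat > h.py <<'E'
import numpy as np, cv2
def rays(K,k1,uv):
    uv=np.atleast_2d(np.array(uv,float)); d=(uv-[K[0,2],K[1,2]])/[K[0,0],K[1,1]]
    s=d.copy()
    for _ in range(20): s=d/(1+k1*(s**2).sum(1,keepdims=True))
    return np.c_[s,np.ones(len(s))]
def at_z(f,T,uv,z):
    r=rays(f["K"],float(f["k1"]),uv)@T[:3,:3].T
    return T[:3,3]+r*((z-T[2,3])/r[:,2])[:,None]
def cloud(f,T,box=None):
    h,w=f["z_map"].shape
    u,v=np.meshgrid(np.arange(w),np.arange(h))
    r=rays(f["K"],float(f["k1"]),np.c_[u.ravel(),v.ravel()])
    P=(r*f["z_map"].ravel()[:,None])@T[:3,:3].T+T[:3,3]
    return P.reshape(h,w,3)
E
python3 - <<'E'
import numpy as np,cv2
from h import *
for n in ["top","side"]:
    f=np.load(n+"0.npz");T=f["world_from_camera"];P=cloud(f,T)
    ok=f["z_map"]>0
    for nm,c,zs,r in [("cap",(0.47,0.1),(.029,.05),.08)]:
        pass
    if n=="top":
        cc=at_z(f,T,[[205,227]],.036)[0]; pc=at_z(f,T,[[333,247]],.157)[0]; print(cc,pc)
    for nm,c,lo,hi,r in [("cap",cc,.03,.045,.06),("core+ring",pc,.145,.17,.05),("flange",pc,.130,.140,.05)]:
        m=ok&(np.hypot(P[...,0]-c[0],P[...,1]-c[1])<r)&(P[...,2]>lo)&(P[...,2]<hi)
        q=P[m]
        if len(q)<5: print(n,nm,len(q));continue
        print(n,nm,len(q),q.mean(0),np.median(q[:,2]),q.min(0),q.max(0),(q.min(0)+q.max(0))/2, cv2.minEnclosingCircle(q[:,:2].astype(np.float32)))
f=cv2.imread("pics/top0.png")
a=cv2.resize(f[200:255,178:233],None,fx=7,fy=7,interpolation=2);b=cv2.resize(f[220:275,305:360],None,fx=7,fy=7,interpolation=2)
cv2.imwrite("pics/crop0.png",np.hstack([a,b]))
E
```

```text
[0.57644488 0.11588329 0.036     ] [ 0.54040721 -0.15361497  0.157     ]
top cap 505 [0.57799048 0.11816366 0.03735513] 0.03752381564781304 [0.54917567 0.09032135 0.03014031] [0.60607002 0.14603471 0.04306005] [0.57762284 0.11817803 0.03660018] ((0.5778395533561707, 0.11898281425237656), 0.029202206060290337)
top core+ring 457 [ 0.54028369 -0.15429565  0.15536121] 0.15647716690266988 [ 0.5165669  -0.17935263  0.14509183] [ 0.56416296 -0.1306683   0.16253503] [ 0.54036493 -0.15501046  0.15381343] ((0.5412874221801758, -0.15460056066513062), 0.024854665622115135)
top flange 364 [ 0.54080195 -0.15084619  0.13592201] 0.13589107936463363 [ 0.50799662 -0.18776449  0.13103833] [ 0.57249541 -0.12049408  0.13996186] [ 0.54024601 -0.15412929  0.13550009] ((0.5409709215164185, -0.15391017496585846), 0.03401557728648186)
side cap 337 [0.57709061 0.11259775 0.03467495] 0.03485510602964825 [0.54817177 0.0847943  0.03000093] [0.60481265 0.14526546 0.03768652] [0.57649221 0.11502988 0.03384372] ((0.5776228308677673, 0.11502988636493683), 0.030478987842798233)
side core+ring 489 [ 0.53848158 -0.16056627  0.15413922] 0.15549169479960956 [ 0.51508259 -0.17865095  0.14502957] [ 0.56215404 -0.13066891  0.16043149] [ 0.53861832 -0.15465993  0.15273053] ((0.5379448533058167, -0.1550302952528), 0.02509271167218685)
side flange 373 [ 0.53901486 -0.17006231  0.13501977] 0.13499175573210687 [ 0.50651192 -0.18835736  0.1304976 ] [ 0.57111326 -0.13253667  0.13973373] [ 0.53881259 -0.16044702  0.13511566] ((0.5384395122528076, -0.15598911046981812), 0.03306594863533974)
```

View pics/crop0.png

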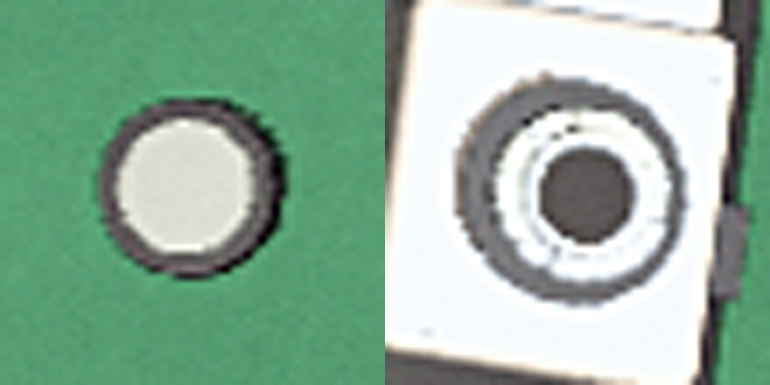

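Emit:
carry_out(moves=[[[0, 0, 0, -0.69, -0.73, 0, 1], [0, 0, 0, -0.69, -0.73, 0, 1], [0, 0, 0, -0.69, -0.73, 0, 1], [0, 0, 0, -0.69, -0.73, 0, 1], [0, 0, 0, -0.69, -0.73, 0, 1], [0, 0, 0, -0.69, -0.73, 0, 1], [0, 0, 0, -0.69, -0.73, 0, 1], [0, 0, 0, -0.69, -0.73, 0, 1]]])

```text
time: 0.82
tool_pos: [0.3507, -0.3066, 0.231]
tool_rot: [-0.0, 0.812, -0.584, -0.0]
contact_force: [0.1, -0.5, -0.2]
gripper_width: 0.998
```

Emit:
carry_out(moves=[[[0, 0, 0, -0.69, -0.73, 0, 1], [0, 0, 0, -0.69, -0.73, 0, 1], [0, 0, 0, -0.69, -0.73, 0, 1], [0, 0, 0, -0.69, -0.73, 0, 1], [0, 0, 0, -0.69, -0.73, 0, 1], [0, 0, 0, -0.69, -0.73, 0, 1], [0, 0, 0, -0.69, -0.73, 0, 1], [0, 0, 0, -0.69, -0.73, 0, 1]]])

```text
time: 1.48
tool_pos: [0.5017, -0.0226, 0.2312]
tool_rot: [-0.0, 0.812, -0.583, 0.0]
contact_force: [0.9, -1.7, 0.1]
gripper_width: 1.0
```

Emit:
carry_out(moves=[[[0, 0, 0, -0.69, -0.73, 0, 1], [0, 0, 0, -0.69, -0.73, 0, 1], [0, 0, 0, -0.69, -0.73, 0.4, 1], [0, 0, 0, 0, 0, 0.35, 1], [0, 0, 0, 0, 0, 0, 1]]])

```text
time: 1.9
tool_pos: [0.5554, 0.0821, 0.1977]
tool_rot: [0.002, 0.813, -0.582, -0.003]
contact_force: [-0.5, -0.1, 0.6]
gripper_width: 0.998
```

```bash
cat >> h.py <<'E'
from scipy.spatial.transform import Rotation as R
def tool(s):
    T=np.eye(4);q=s["tool_rot"];T[:3,:3]=R.from_quat([q[1],q[2],q[3],q[0]]).as_matrix();T[:3,3]=s["tool_pos"];return T
E
cat > look.py <<'E'
import sys
from plant import *
from h import *
n=sys.argv[1]; s=state(); T=tool(s); f=grab_frame("wrist"); np.savez(n+".npz",Ttool=T,**f)
cv2.imwrite(f"pics/{n}.png",f["frame"][:,:,::-1])
print(s["time"],s["tool_pos"],s["joint_pos"].round(3),s["contact_force"].round(2))
print(T.round(4))
W=T@f["hand_eye"]; P=cloud(f,W); np.save(n+"P.npy",P)
E
python3 look.py w1
```

```text
1.9 [0.55540674 0.08208761 0.19770322] [ 0.014 -0.071  1.792 -0.     1.427  1.257] [-0.54 -0.14  0.62]
[[ 3.224e-01 -9.466e-01 -7.100e-03  5.554e-01]
 [-9.466e-01 -3.224e-01 -4.000e-04  8.210e-02]
 [-2.000e-03  6.900e-03 -1.000e+00  1.977e-01]
 [ 0.000e+00  0.000e+00  0.000e+00  1.000e+00]]
```

View pics/w1.png

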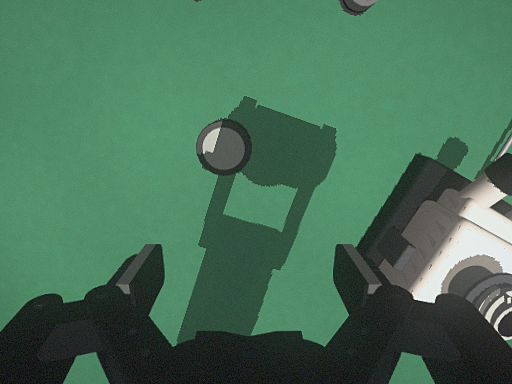

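The cap is at about (224,147) ahead of the fingers, partly in the hand's shadow. The port is at the lower right. Now I'll measure the cap from the wrist view.

```bash
python3 - <<'E'
from h import *
f=np.load("w1.npz");T=f["Ttool"];W=T@f["hand_eye"];P=np.load("w1P.npy")
print(at_z(f,W,[[224,147],[196,148],[252,147],[223,119],[224,176]],.036))
m=(f["z_map"]>0)&(np.hypot(P[...,0]-.577,P[...,1]-.118)<.06)&(P[...,2]>.030)&(P[...,2]<.045)
q=P[m];print(len(q),q.mean(0),np.median(q[:,2]),cv2.minEnclosingCircle(q[:,:2].astype(np.float32)))
m=(P[...,2]<.01)&(f["z_map"]>0)&(np.hypot(P[...,0]-.577,P[...,1]-.118)<.1);print(np.median(P[m][:,2]))
a=cv2.imread("pics/w1.png")[105:190,180:265];cv2.imwrite("pics/w1c.png",cv2.resize(a,None,fx=7,fy=7,interpolation=2))
E
```

```text
[[0.57905559 0.11761245 0.036     ]
 [0.568701   0.14493047 0.036     ]
 [0.58843515 0.09011823 0.036     ]
 [0.60575285 0.12713899 0.036     ]
 [0.5495865  0.10830448 0.036     ]]
2363 [0.57826939 0.1181526  0.03585391] 0.03589742107357918 ((0.5780295729637146, 0.1180695965886116), 0.02921764925122261)
-0.0003504002173772003
```

View pics/w1c.png

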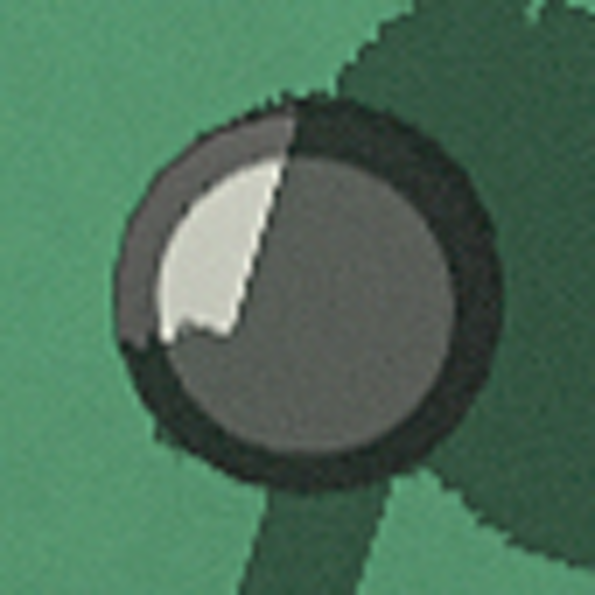

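Emit:
carry_out(moves=[[[0, 0, 0, -0.33, -0.41, 0, 1], [0, 0, 0, -0.33, -0.42, 0, 1], [0, 0, 0, 0, 0, 0.8, 1], [0, 0, 0, 0, 0, 0.8, 1], [0, 0, 0, 0, 0, 0.5, 1], [0, 0, 0, 0, 0, 0.3, 1], [0, 0, 0, 0, 0, 0, 1], [0, 0, 0, 0, 0, 0, 1]]])

```text
time: 2.62
tool_pos: [0.5804, 0.1151, 0.1066]
tool_rot: [-0.0, 0.812, -0.584, 0.0]
contact_force: [0.2, 0.3, 0.3]
gripper_width: 1.001
```

```bash
python3 look.py w2; python3 - <<'E'
from h import *
f=np.load("w2.npz");T=f["Ttool"];P=np.load("w2P.npy")
m=(f["z_map"]>0)&(np.hypot(P[...,0]-.577,P[...,1]-.118)<.04)&(P[...,2]>.030)&(P[...,2]<.045)
q=P[m];c=cv2.minEnclosingCircle(q[:,:2].astype(np.float32))[0];print(len(q),q.mean(0),c)
print(T[:3,:3].T@(np.r_[c,.036]-T[:3,3])/.04)
E
```

```text
2.6167 [0.58044199 0.11513682 0.10662518] [ 0.07   0.083  1.798 -0.     1.261  1.318] [0.24 0.35 0.27]
[[ 3.178e-01 -9.482e-01  4.000e-04  5.804e-01]
 [-9.482e-01 -3.178e-01 -1.000e-04  1.151e-01]
 [ 2.000e-04 -4.000e-04 -1.000e+00  1.066e-01]
 [ 0.000e+00  0.000e+00  0.000e+00  1.000e+00]]
4145 [0.57935098 0.11876666 0.03586618] (0.5779330730438232, 0.1184229850769043)
[-0.09818912  0.03401924  1.76559685]
```

View pics/w2.png

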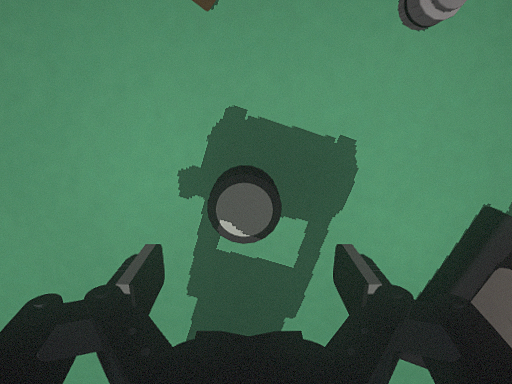

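The cap is at (245,205), about 4 mm off the tool's x centre. I'll correct that and descend to a TCP height of about 6 mm, then close.

Emit:
carry_out(moves=[[[0, 0, 0, -0.1, 0.03, 0.5, 1], [0, 0, 0, 0, 0, 0.7, 1], [0, 0, 0, 0, 0, 0.6, 1], [0, 0, 0, 0, 0, 0.4, 1], [0, 0, 0, 0, 0, 0.3, 1], [0, 0, 0, 0, 0, 0, 1], [0, 0, 0, 0, 0, 0, 1], [0, 0, 0, 0, 0, 0, -0.2]]])

```text
time: 3.33
tool_pos: [0.5797, 0.1195, 0.0082]
tool_rot: [-0.001, 0.812, -0.584, 0.001]
contact_force: [0.1, -0.2, -0.6]
gripper_width: 0.884
```

Emit:
carry_out(moves=[[[0, 0, 0, 0, 0, 0, -1], [0, 0, 0, 0, 0, 0, -1], [0, 0, 0, 0, 0, 0, -1], [0, 0, 0, 0, 0, 0, -1], [0, 0, 0, 0, 0, 0, -1], [0, 0, 0, 0, 0, 0, -1], [0, 0, 0, 0, 0, 0, -1], [0, 0, 0, 0, 0, 0, -1]]])

```text
time: 4.0
tool_pos: [0.5799, 0.1196, 0.0086]
tool_rot: [-0.001, 0.812, -0.583, 0.002]
contact_force: [-0.5, -0.3, 7.0]
gripper_width: 0.665
```

```bash
python3 look.py w3; python3 -c "
from plant import *;print(state())"
```

```text
4.0 [0.5799491  0.11962408 0.00863024] [ 0.078  0.212  1.839 -0.     1.086  1.324] [-0.48 -0.3   7.03]
[[ 3.192e-01 -9.477e-01  4.400e-03  5.799e-01]
 [-9.477e-01 -3.192e-01  3.000e-04  1.196e-01]
 [ 1.100e-03 -4.300e-03 -1.000e+00  8.600e-03]
 [ 0.000e+00  0.000e+00  0.000e+00  1.000e+00]]
{'time': 4.05, 'joint_pos': array([ 7.77528065e-02,  2.11777595e-01,  1.83945716e+00, -5.88824783e-05,
        1.08592394e+00,  1.32374796e+00]), 'joint_vel': array([ 0.00048689, -0.00077995,  0.00055343, -0.00050761, -0.00054768,
       -0.00045264]), 'joint_efforts': array([ 9.89536266e-02, -3.65955377e+01, -2.81200469e+01,  2.49709922e-02,
       -1.96665237e-01,  4.07298667e-04]), 'tool_pos': array([0.57995569, 0.11959452, 0.00863416]), 'tool_rot': array([-0.00140956,  0.81213908, -0.58345968,  0.00171138]), 'contact_force': array([ 0.67835295, -0.30446682,  5.95690844]), 'ft_torque': array([-0.05009636,  0.1606581 , -0.02245019]), 'gripper_width': 0.6678293852557213}
```

View pics/w3.png

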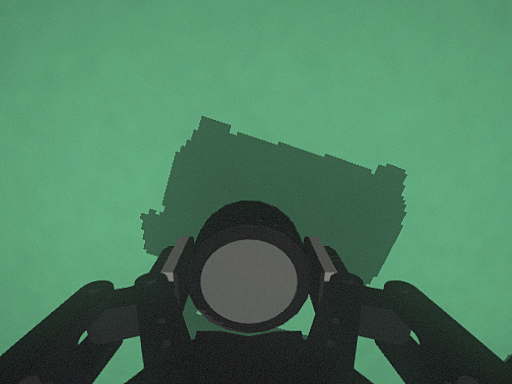

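Emit:
carry_out(moves=[[[0, 0, 0, 0, 0, -0.3, -1], [0, 0, 0, 0, 0, -0.6, -1], [0, 0, 0, 0, 0, -0.9, -1], [0, 0, 0, 0, 0, -1, -1], [0, 0, 0, 0, 0, -1, -1], [0, 0, 0, 0, 0, -0.9, -1], [0, 0, 0, 0, 0, -0.5, -1], [0, 0, 0, 0, 0, -0.1, -1]]])

```text
time: 4.72
tool_pos: [0.5805, 0.1197, 0.2253]
tool_rot: [-0.004, 0.812, -0.583, 0.004]
contact_force: [0.6, -0.4, -0.6]
gripper_width: 0.667
```

```bash
python3 look.py w4; cat > capm.py <<'E'
import sys
from h import *
n=sys.argv[1]; f=np.load(n+".npz");H=f["hand_eye"];P=cloud(f,H)
d=f["z_map"];m=(d>0)&(np.abs(P[...,0])<.029)&(np.abs(P[...,1])<.045)&(P[...,2]>-.06)&(P[...,2]<.02)
q=P[m];print(len(q),np.percentile(q[:,2],[1,10,30,50,70,90]))
z0=np.median(q[:,2]);mm=m&(np.abs(P[...,2]-z0)<.004)
cnt,_=cv2.findContours(mm.astype(np.uint8),cv2.RETR_EXTERNAL,cv2.CHAIN_APPROX_NONE);c=max(cnt,key=cv2.contourArea)[:,0]
print(cv2.boundingRect(c)); e=P[c[:,1],c[:,0]];print("tool-frame top disc",z0,e.min(0),e.max(0),cv2.minEnclosingCircle(e[:,:2].astype(np.float32)))
A=np.c_[P[mm][:,:2],np.ones(mm.sum())];print("plane",np.linalg.lstsq(A,P[mm][:,2],rcond=None)[0])
E
python3 capm.py w4; python3 capm.py w3; python3 -c "
import cv2
a=cv2.imread('pics/w4.png')[180:350,140:360];cv2.imwrite('pics/w4c.png',cv2.resize(a,None,fx=3.4,fy=3.4,interpolation=2))"
```

```text
4.7167 [0.58045563 0.11972242 0.22534177] [ 0.078 -0.027  1.703  0.     1.454  1.324] [ 0.65 -0.39 -0.59]
[[ 3.192e-01 -9.476e-01  1.100e-02  5.805e-01]
 [-9.477e-01 -3.192e-01  9.000e-04  1.197e-01]
 [ 2.700e-03 -1.070e-02 -9.999e-01  2.253e-01]
 [ 0.000e+00  0.000e+00  0.000e+00  1.000e+00]]
14234 [-0.05536965 -0.02839737 -0.02766064 -0.02723959 -0.02672968 -0.01594346]
(182, 221, 135, 112)
tool-frame top disc -0.027239592164231753 [-0.02899491 -0.02714363 -0.03123393] [ 0.02886383  0.03186118 -0.02324993] ((-0.00012034181418130174, 0.00025401602033525705), 0.03172504901885986)
plane [-0.00013933 -0.0122919  -0.02730383]
19017 [-0.05230441 -0.02821027 -0.02749469 -0.0268814  -0.01015432  0.00928526]
(182, 219, 135, 114)
tool-frame top disc -0.026881403144873584 [-0.02899969 -0.02750364 -0.03088103] [ 0.02893076  0.03116046 -0.02289334] ((-8.608881762484089e-05, -0.00011078287207055837), 0.031556736677885056)
plane [ 0.00093947 -0.01541648 -0.02732348]
```

View pics/w4c.png

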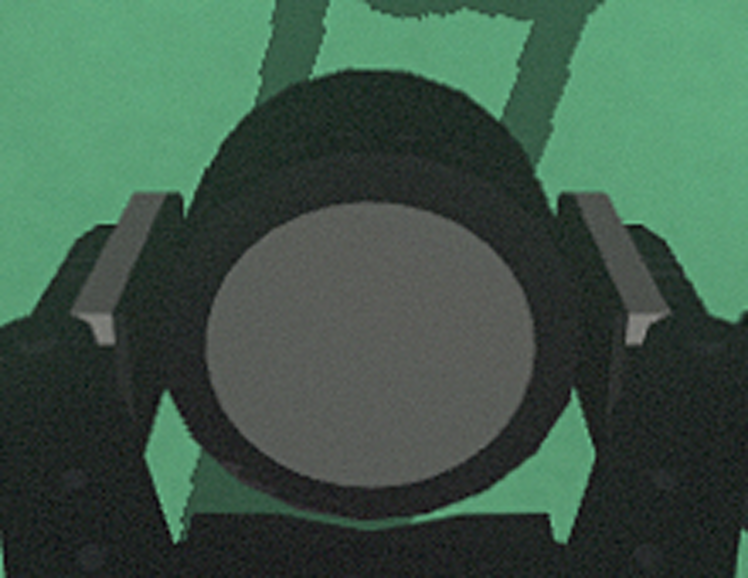

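```bash
python3 - <<'E'
from h import *
f=np.load("w4.npz")
for uv in [(248.8,281.2),(140+205/3.4,180+344/3.4),(140+535/3.4,281.2),(248.8,180+202/3.4),(248.8,180+488/3.4)]:
    print(at_z(f,f["hand_eye"],[uv],-.0274))
from plant import *
s=state();print(tool(s).round(4))
E
```

```text
[[-0.00019759  0.00109693 -0.0274    ]]
[[-0.02223394  0.00118704 -0.0274    ]]
[[ 0.02186487  0.00116091 -0.0274    ]]
[[-0.00022879 -0.01972789 -0.0274    ]]
[[-0.0001616   0.02474333 -0.0274    ]]
[[ 3.192e-01 -9.477e-01  7.600e-03  5.796e-01]
 [-9.477e-01 -3.192e-01  6.000e-04  1.196e-01]
 [ 1.800e-03 -7.400e-03 -1.000e+00  2.228e-01]
 [ 0.000e+00  0.000e+00  0.000e+00  1.000e+00]]
```

Emit:
carry_out(moves=[[[0, 0, 0, 0.35, 0.25, -0.2, -1], [0, 0, 0, 0.7, 0.52, -0.2, -1], [0, 0, 0, 0.7, 0.52, -0.2, -1], [0, 0, 0, 0.7, 0.52, -0.2, -1], [0, 0, 0, 0.7, 0.52, -0.1, -1], [0, 0, 0, 0.7, 0.52, 0, -1], [0, 0, 0, 0.7, 0.52, 0, -1], [0, 0, 0, 0.7, 0.52, 0, -1]]])

```text
time: 5.43
tool_pos: [0.4954, -0.1301, 0.2511]
tool_rot: [0.0, 0.812, -0.583, -0.002]
contact_force: [0.5, -1.1, 0.4]
gripper_width: 0.667
```

Emit:
carry_out(moves=[[[0, 0, 0, 0.6, 0.45, 0, -1], [0, 0, 0, 0.3, 0.23, 0, -1], [0, 0, 0, 0, 0, 0, -1], [0, 0, 0, 0, 0, 0, -1], [0, 0, 0, 0, 0, 0, -1], [0, 0, 0, 0, 0, 0, -1]]])

```text
time: 5.93
tool_pos: [0.483, -0.1709, 0.2529]
tool_rot: [-0.0, 0.813, -0.583, -0.001]
contact_force: [0.1, 0.3, -1.0]
gripper_width: 0.666
```

```bash
python3 look.py w5; python3 - <<'E'
from h import *
f=np.load("w5.npz");P=np.load("w5P.npy")
for nm,lo,hi,r in [("core",.150,.165,.026),("flange",.130,.140,.04)]:
    m=(f["z_map"]>0)&(np.hypot(P[...,0]-.54,P[...,1]+.1545)<r)&(P[...,2]>lo)&(P[...,2]<hi)
    q=P[m];print(nm,len(q),q.mean(0),np.median(q[:,2]),cv2.minEnclosingCircle(q[:,:2].astype(np.float32)))
E
```

```text
5.9333 [ 0.48304993 -0.17085733  0.25286611] [-0.485 -0.232  1.844  0.     1.532  0.759] [ 0.1   0.33 -0.99]
[[ 3.205e-01 -9.472e-01 -1.400e-03  4.830e-01]
 [-9.472e-01 -3.205e-01  1.100e-03 -1.709e-01]
 [-1.500e-03  9.000e-04 -1.000e+00  2.529e-01]
 [ 0.000e+00  0.000e+00  0.000e+00  1.000e+00]]
core 2235 [ 0.53999959 -0.15395335  0.15525298] 0.15645790489775013 ((0.5391030311584473, -0.15424641966819763), 0.024266302585601807)
flange 1760 [ 0.54245832 -0.1529982   0.13460393] 0.13459818347335198 ((0.5395249724388123, -0.1542978286743164), 0.03307919576764107)
```

View pics/w5.png

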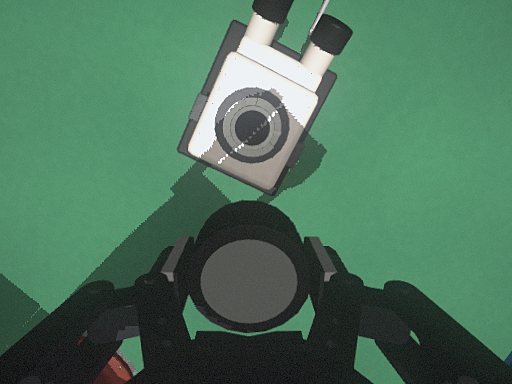

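Emit:
carry_out(moves=[[[0, 0, 0, 0.06, -0.4, 0, -1], [0, 0, 0, 0, -0.6, 0, -1], [0, 0, 0, 0, -0.4, 0.3, -1], [0, 0, 0, 0, -0.13, 0.5, -1], [0, 0, 0, 0, 0, 0.6, -1], [0, 0, 0, 0, 0, 0.5, -1], [0, 0, 0, 0, 0, 0, -1], [0, 0, 0, 0, 0, 0, -1]]])

```text
time: 6.65
tool_pos: [0.5413, -0.1536, 0.1766]
tool_rot: [0.0, 0.813, -0.583, -0.002]
contact_force: [0.2, 0.1, -0.7]
gripper_width: 0.667
```

Emit:
carry_out(moves=[[[0, 0, 0, 0, 0, 0, -1], [0, 0, 0, 0, 0, 0, -1], [0, 0, 0, 0, 0, 0, -1], [0, 0, 0, 0, 0, 0, -1]]])

```text
time: 6.98
tool_pos: [0.5425, -0.1551, 0.1795]
tool_rot: [-0.0, 0.812, -0.583, 0.001]
contact_force: [0.6, 0.7, -0.5]
gripper_width: 0.669
```

```bash
python3 look.py w6;python3 - <<'E'
from plant import *
from h import *
s=state();T=tool(s);print(T)
print("tool err units",T[:3,:3].T@(np.array([.5395,-.1543,T[2,3]])-T[:3,3])/.04-[0,.0024/.04,0])
f=grab_frame("side");a=f["frame"][200:300,160:310,::-1];cv2.imwrite("pics/s6.png",cv2.resize(a,None,fx=5,fy=5,interpolation=2));cv2.imwrite("pics/s6f.png",f["frame"][:,:,::-1])
E
```

```text
6.9833 [ 0.54253763 -0.15506867  0.17946396] [-0.41  -0.056  1.809  0.     1.386  0.836] [ 0.6   0.65 -0.49]
[[ 0.3191 -0.9477  0.0023  0.5425]
 [-0.9477 -0.3191 -0.001  -0.1551]
 [ 0.0017 -0.0019 -1.      0.1795]
 [ 0.      0.      0.      1.    ]]
[[ 3.19016584e-01 -9.47747233e-01  1.89763141e-03  5.42377642e-01]
 [-9.47748135e-01 -3.19018515e-01 -8.12470345e-04 -1.55039751e-01]
 [ 1.37539608e-03 -1.53928512e-03 -9.99997869e-01  1.79176360e-01]
 [ 0.00000000e+00  0.00000000e+00  0.00000000e+00  1.00000000e+00]]
tool err units [-0.04047783  0.00228206 -0.00015154]
```

View pics/s6.png

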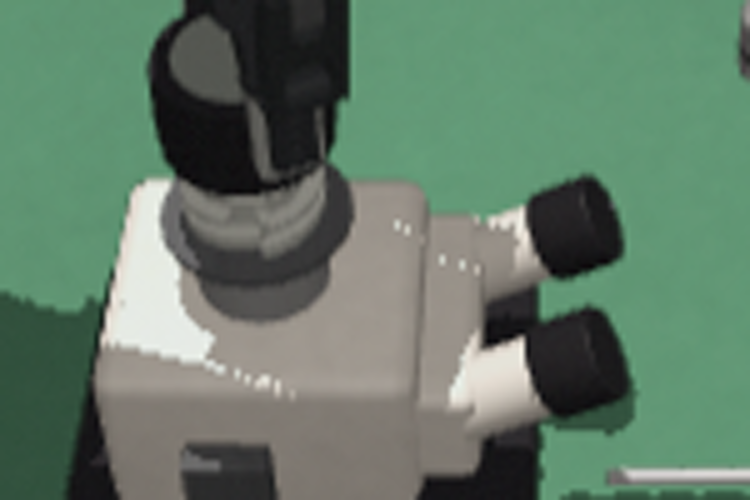

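Emit:
carry_out(moves=[[[0, 0, 0, -0.04, 0, 0.15, -1], [0, 0, 0, 0, 0, 0.2, -1], [0, 0, 0, 0, 0, 0.15, -1], [0, 0, 0, 0, 0, 0, -1], [0, 0, 0, 0, 0, 0, -1], [0, 0, 0, 0, 0, 0, -1], [0, 0, 0, 0, 0, 0, -1], [0, 0, 0, 0, 0, 0, -1]]])

```text
time: 7.75
tool_pos: [0.5412, -0.1532, 0.1581]
tool_rot: [-0.0, 0.812, -0.583, -0.0]
contact_force: [0.4, 0.4, -1.8]
gripper_width: 0.669
```

```bash
cat > st.py <<'E'
from plant import *
from h import *
s=state();T=tool(s);print(s["time"],"TCP",T[:3,3].round(4),"h_mm",round((T[2,3]-.1436)*1000,2),"F",s["contact_force"].round(1),"M",s["ft_torque"].round(2),"j6",s["joint_pos"][5].round(3),"w",round(float(s["gripper_width"]),3))
print("tilt",T[:2,2].round(4),"tool err mm",((T[:3,:3].T@(np.array([.5395,-.1543,T[2,3]])-T[:3,3]))*1000-[0,2.4,0]).round(2)[:2], "yaw",np.degrees(np.arctan2(T[1,0],T[0,0])).round(1))
E
python3 st.py
```

```text
7.75 TCP [ 0.5412 -0.1532  0.1581] h_mm 14.47 F [ 0.4  0.4 -1.8] M [ 0.01  0.01 -0.02] j6 0.838 w 0.669
tilt [-0.0003  0.0003] tool err mm [ 0.52 -0.38] yaw -71.4
```

Emit:
carry_out(moves=[[[0, 0, 0, 0.01, -0.01, 0.02, -1], [0, 0, 0, 0, 0, 0.02, -1], [0, 0, 0, 0, 0, 0.02, -1], [0, 0, 0, 0, 0, 0.02, -1], [0, 0, 0, 0, 0, 0.02, -1], [0, 0, 0, 0, 0, 0, -1], [0, 0, 0, 0, 0, 0, -1]]])

```text
time: 8.33
tool_pos: [0.5418, -0.1535, 0.1538]
tool_rot: [0.0, 0.812, -0.583, -0.0]
contact_force: [-0.0, 0.7, -0.7]
gripper_width: 0.669
```

Emit:
carry_out(moves=[[[0, 0, 0, 0, 0, 0.02, -1], [0, 0, 0, 0, 0, 0.02, -1], [0, 0, 0, 0, 0, 0, -1], [0, 0, 0, 0, 0, 0, -1]]])

```text
time: 8.67
tool_pos: [0.542, -0.1536, 0.1532]
tool_rot: [-0.0, 0.812, -0.583, 0.0]
contact_force: [-3.0, 0.8, 5.4]
gripper_width: 0.668
```

```bash
python3 st.py
```

```text
8.6667 TCP [ 0.542  -0.1536  0.1532] h_mm 9.59 F [-3.   0.8  5.4] M [0.15 0.45 0.03] j6 0.838 w 0.668
tilt [ 0.0004 -0.0002] tool err mm [-0.11  0.22] yaw -71.4
```

Emit:
carry_out(moves=[[[0, 0, -0.5, -0.003, 0, -0.004, -1], [0, 0, -0.5, -0.003, 0, -0.004, -1], [0, 0, -0.5, -0.003, 0, -0.003, -1], [0, 0, -0.5, -0.003, 0, -0.003, -1], [0, 0, 0, 0, 0, 0, -1], [0, 0, 0, 0, 0, 0, -1]]])

```text
time: 9.17
tool_pos: [0.5422, -0.1535, 0.1537]
tool_rot: [0.0, 0.86, -0.511, 0.001]
contact_force: [-0.7, 0.4, 5.9]
gripper_width: 0.669
```

```bash
python3 st.py
```

```text
9.1667 TCP [ 0.5422 -0.1535  0.1537] h_mm 10.1 F [-0.7  0.4  5.9] M [-0.13  0.21  0.1 ] j6 0.665 w 0.669
tilt [ 0.0016 -0.0011] tool err mm [-0.59  0.37] yaw -61.4
```

Emit:
carry_out(moves=[[[0, 0, -0.4, -0.002, 0, -0.002, -1], [0, 0, -0.4, -0.002, 0, -0.002, -1], [0, 0, -0.4, -0.002, 0, -0.002, -1], [0, 0, -0.4, -0.002, 0, -0.002, -1], [0, 0, 0, 0, 0, 0, -1], [0, 0, 0, 0, 0, 0, -1]]])

```text
time: 9.67
tool_pos: [0.542, -0.1528, 0.1538]
tool_rot: [-0.0, 0.893, -0.45, 0.001]
contact_force: [-0.4, 0.2, 5.1]
gripper_width: 0.663
```

```bash
python3 st.py
```

```text
9.6667 TCP [ 0.542  -0.1528  0.1538] h_mm 10.22 F [-0.4  0.2  5.1] M [ 0.13  0.09 -0.01] j6 0.526 w 0.663
tilt [ 0.0014 -0.0002] tool err mm [-0.31  0.52] yaw -53.5
```

Emit:
carry_out(moves=[[[0, 0, -0.4, -0.002, 0, -0.002, -1], [0, 0, -0.4, -0.002, 0, -0.002, -1], [0, 0, -0.4, -0.002, 0, -0.002, -1], [0, 0, -0.4, -0.002, 0, -0.002, -1], [0, 0, 0, 0, 0, 0, -1], [0, 0, 0, 0, 0, 0, -1]]])

```text
time: 10.17
tool_pos: [0.5407, -0.1523, 0.1523]
tool_rot: [-0.0, 0.922, -0.387, -0.001]
contact_force: [-0.4, -0.0, -0.5]
gripper_width: 0.67
```

```bash
python3 st.py
```

```text
10.1667 TCP [ 0.5407 -0.1523  0.1523] h_mm 8.68 F [-0.4 -0.  -0.5] M [0.04 0.02 0.03] j6 0.387 w 0.67
tilt [-0.0016  0.0007] tool err mm [ 0.59 -0.13] yaw -45.5
```

The cap has dropped into the gap: contact force is about zero. I'll follow it down slowly.

Emit:
carry_out(moves=[[[0, 0, 0, 0.01, 0, 0.02, -1], [0, 0, 0, 0, 0, 0.02, -1], [0, 0, 0, 0, 0, 0.02, -1], [0, 0, 0, 0, 0, 0.02, -1], [0, 0, 0, 0, 0, 0.02, -1], [0, 0, 0, 0, 0, 0, -1], [0, 0, 0, 0, 0, 0, -1]]])

```text
time: 10.75
tool_pos: [0.5415, -0.1528, 0.1494]
tool_rot: [0.0, 0.923, -0.386, -0.0]
contact_force: [0.6, 0.4, -2.0]
gripper_width: 0.663
```

```bash
python3 st.py
```

```text
10.75 TCP [ 0.5415 -0.1528  0.1494] h_mm 5.8 F [ 0.6  0.4 -2. ] M [ 0.01  0.04 -0.06] j6 0.385 w 0.663
tilt [-0.0001  0.    ] tool err mm [-0.38  0.09] yaw -45.4
```

Emit:
carry_out(moves=[[[0, 0, 0, 0, 0, 0.02, -1], [0, 0, 0, 0, 0, 0.02, -1], [0, 0, 0, 0, 0, 0.02, -1], [0, 0, 0, 0, 0, 0, -1], [0, 0, 0, 0, 0, 0, -1], [0, 0, 0, 0, 0, 0, -1]]])

```text
time: 11.25
tool_pos: [0.5415, -0.1528, 0.147]
tool_rot: [-0.0, 0.923, -0.386, -0.0]
contact_force: [-1.1, 0.2, -2.0]
gripper_width: 0.665
```

```bash
python3 st.py
```

```text
11.25 TCP [ 0.5415 -0.1528  0.147 ] h_mm 3.38 F [-1.1  0.2 -2. ] M [-0.01  0.05  0.03] j6 0.385 w 0.665
tilt [-0.0002  0.0001] tool err mm [-0.36  0.1 ] yaw -45.4
```

Emit:
carry_out(moves=[[[0, 0, 0, 0, 0, 0.015, -1], [0, 0, 0, 0, 0, 0.015, -1], [0, 0, 0, 0, 0, 0, -1], [0, 0, 0, 0, 0, 0, -1], [0, 0, 0, 0, 0, 0, -1]]])

```text
time: 11.67
tool_pos: [0.5416, -0.1528, 0.1465]
tool_rot: [-0.0, 0.923, -0.386, 0.0]
contact_force: [-3.9, 1.8, 3.7]
gripper_width: 0.67
```

```bash
python3 st.py
```

```text
11.6667 TCP [ 0.5416 -0.1528  0.1465] h_mm 2.91 F [-3.9  1.8  3.7] M [ 0.24  0.61 -0.04] j6 0.385 w 0.67
tilt [0. 0.] tool err mm [-0.43  0.14] yaw -45.4
```

Emit:
carry_out(moves=[[[0, 0, 0, -0.01, 0.004, 0, -1], [0, 0, 0.5, 0.003, 0, 0.003, -1], [0, 0, 0.5, 0.003, 0, 0.003, -1], [0, 0, 0.5, 0.003, 0, 0.003, -1], [0, 0, 0.5, 0.003, 0, 0.003, -1], [0, 0, 0, 0, 0, 0, -1], [0, 0, 0, 0, 0, 0, -1]]])

```text
time: 12.25
tool_pos: [0.5419, -0.1534, 0.146]
tool_rot: [0.0, 0.886, -0.464, 0.001]
contact_force: [-1.5, -0.0, 4.8]
gripper_width: 0.667
```

```bash
python3 st.py
```

```text
12.25 TCP [ 0.5419 -0.1534  0.146 ] h_mm 2.42 F [-1.5 -0.   4.8] M [ 0.01  0.36 -0.09] j6 0.558 w 0.667
tilt [ 0.0012 -0.0008] tool err mm [-0.63  0.11] yaw -55.3
```

Emit:
carry_out(moves=[[[0, 0, 0.6, 0.001, 0, 0.004, -1], [0, 0, 0.6, 0.003, 0, 0.004, -1], [0, 0, 0.6, 0.003, 0, 0.004, -1], [0, 0, 0.6, 0.003, 0, 0.004, -1], [0, 0, 0.6, 0.003, 0, 0.004, -1], [0, 0, 0, 0, 0, 0, -1], [0, 0, 0, 0, 0, 0, -1]]])

```text
time: 12.83
tool_pos: [0.5424, -0.1539, 0.1453]
tool_rot: [-0.0, 0.818, -0.576, 0.001]
contact_force: [-0.9, -0.5, 5.8]
gripper_width: 0.667
```

```bash
python3 st.py
```

```text
12.8333 TCP [ 0.5424 -0.1539  0.1453] h_mm 1.66 F [-0.9 -0.5  5.8] M [-0.14  0.13 -0.12] j6 0.819 w 0.667
tilt [ 0.0019 -0.001 ] tool err mm [-0.61  0.47] yaw -70.3
```

Emit:
carry_out(moves=[[[0, 0, 0.6, 0.001, 0.002, 0.003, -1], [0, 0, 0.6, 0.002, 0.002, 0.003, -1], [0, 0, 0.6, 0.002, 0.002, 0.004, -1], [0, 0, 0.6, 0.002, 0, 0.004, -1], [0, 0, 0.6, 0.002, 0, 0.004, -1], [0, 0, 0, 0, 0, 0, -1], [0, 0, 0, 0, 0, 0, -1]]])

```text
time: 13.42
tool_pos: [0.5425, -0.1542, 0.1445]
tool_rot: [-0.0, 0.736, -0.677, 0.001]
contact_force: [1.7, -0.4, 5.3]
gripper_width: 0.662
```

```bash
python3 st.py
```

```text
13.4167 TCP [ 0.5425 -0.1542  0.1445] h_mm 0.94 F [ 1.7 -0.4  5.3] M [-0.17 -0.22 -0.04] j6 1.079 w 0.662
tilt [ 0.0024 -0.0009] tool err mm [-0.18  0.55] yaw -85.3
```

Emit:
carry_out(moves=[[[0, 0, 0.6, 0.003, 0.002, 0.003, -1], [0, 0, 0.6, 0.003, 0.002, 0.003, -1], [0, 0, 0.6, 0.003, 0.002, 0.004, -1], [0, 0, 0.6, 0.003, 0, 0.003, -1], [0, 0, 0.6, 0.003, 0, 0.003, -1], [0, 0, 0, 0, 0, 0, -1], [0, 0, 0, 0, 0, 0, -1]]])

```text
time: 14.0
tool_pos: [0.5419, -0.1548, 0.1438]
tool_rot: [0.0, -0.641, 0.768, -0.001]
contact_force: [1.0, -1.4, 4.8]
gripper_width: 0.662
```

```bash
python3 st.py
```

```text
14.0 TCP [ 0.5419 -0.1548  0.1438] h_mm 0.18 F [ 1.  -1.4  4.8] M [-0.13 -0.19 -0.11] j6 1.34 w 0.662
tilt [ 0.0018 -0.0006] tool err mm [-0.01  0.09] yaw -100.3
```

Emit:
carry_out(moves=[[[0, 0, 0.5, 0.003, 0, 0.002, -1], [0, 0, 0.5, 0.003, 0, 0.002, -1], [0, 0, 0.5, 0.003, 0, 0.002, -1], [0, 0, 0.5, 0.003, 0, 0, -1], [0, 0, 0, 0, 0, 0, -1], [0, 0, 0, 0, 0, 0, -1]]])

```text
time: 14.5
tool_pos: [0.5417, -0.1553, 0.1436]
tool_rot: [0.0, -0.572, 0.82, -0.001]
contact_force: [0.7, -0.9, 5.2]
gripper_width: 0.665
```

```bash
python3 st.py;python3 - <<'E'
from plant import *
import cv2
f=grab_frame("side");a=f["frame"][200:300,160:310,::-1];cv2.imwrite("pics/s7.png",cv2.resize(a,None,fx=5,fy=5,interpolation=2))
E
```

```text
14.5 TCP [ 0.5417 -0.1553  0.1436] h_mm 0.03 F [ 0.7 -0.9  5.2] M [-0.18 -0.03 -0.14] j6 1.513 w 0.665
tilt [ 0.0014 -0.0008] tool err mm [-0.14  0.03] yaw -110.3
```

View pics/s7.png

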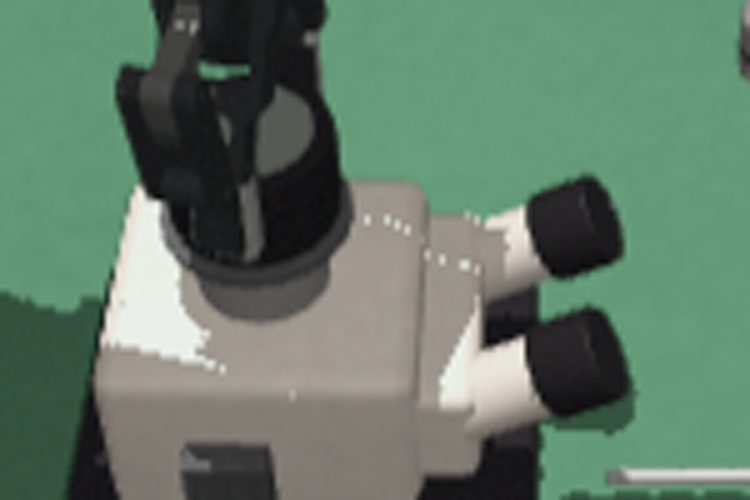

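Emit:
carry_out(moves=[[[0, 0, 0.4, 0.002, 0, 0, -1], [0, 0, 0.4, 0.002, 0, 0, -1], [0, 0, 0.4, 0.002, 0, 0, -1], [0, 0, 0.4, 0.002, 0, 0, -1], [0, 0, 0, 0, 0, 0, -1], [0, 0, 0, 0, 0, 0, -1]]])

```text
time: 15.05
tool_pos: [0.5416, -0.1557, 0.1436]
tool_rot: [0.0, -0.513, 0.858, -0.001]
contact_force: [0.3, -1.4, 5.2]
gripper_width: 0.665
```

```bash
python3 st.py
```

```text
15.05 TCP [ 0.5416 -0.1557  0.1436] h_mm 0.04 F [ 0.3 -1.4  5.2] M [-0.21 -0.05 -0.15] j6 1.652 w 0.665
tilt [ 0.0015 -0.001 ] tool err mm [-0.25  0.13] yaw -118.3
```

Sinking has stopped at 0.0 mm, so the rim is on the flange. I'll relieve the down push, release and retreat.

Emit:
carry_out(moves=[[[0, 0, 0, 0, 0, -0.02, -1], [0, 0, 0, 0, 0, 0, -1], [0, 0, 0, 0, 0, 0, 0.6], [0, 0, 0, 0, 0, 0, 1], [0, 0, 0, 0, 0, 0, 1], [0, 0, 0, 0, 0, 0, 1], [0, 0, 0, 0, 0, 0, 1], [0, 0, 0, 0, 0, 0, 1]]])

```text
time: 15.72
tool_pos: [0.5409, -0.1551, 0.1435]
tool_rot: [-0.0, -0.512, 0.859, 0.0]
contact_force: [0.9, -0.4, -0.6]
gripper_width: 1.0
```

Emit:
carry_out(moves=[[[0, 0, 0, 0, 0, -0.2, 1], [0, 0, 0, 0, 0, -0.4, 1], [0, 0, 0, 0, 0, -0.6, 1], [0, 0, 0, 0, 0, -0.6, 1], [0, 0, 0, 0, 0, -0.6, 1], [0, 0, 0, 0, 0, -0.3, 1], [0, 0, 0, 0, 0, 0, 1], [0, 0, 0, 0, 0, 0, 1]]])

```text
time: 16.38
tool_pos: [0.5413, -0.1553, 0.2522]
tool_rot: [0.0, -0.512, 0.859, -0.0]
contact_force: [-0.7, 0.2, -0.7]
gripper_width: 1.001
```

```bash
python3 st.py; python3 look.py w8; python3 - <<'E'
from h import *
from plant import *
def rep(n,f,P):
    m=(f["z_map"]>0)&(np.hypot(P[...,0]-.54,P[...,1]+.1545)<.034)&(P[...,2]>.163)&(P[...,2]<.182)
    q=P[m];print(n,len(q),q.mean(0),np.median(q[:,2]),cv2.minEnclosingCircle(q[:,:2].astype(np.float32)))
    A=np.c_[q[:,:2]-q[:,:2].mean(0),np.ones(len(q))];print("plane",np.linalg.lstsq(A,q[:,2],rcond=None)[0])
f=np.load("w8.npz");rep("wrist",f,np.load("w8P.npy"))
f=grab_frame("side");rep("side",f,cloud(f,f["world_from_camera"]))
cv2.imwrite("pics/s8.png",cv2.resize(f["frame"][200:300,160:310,::-1],None,fx=5,fy=5,interpolation=2))
E
```

```text
16.3833 TCP [ 0.5413 -0.1553  0.2522] h_mm 108.64 F [-0.7  0.2 -0.7] M [ 0.01 -0.   -0.02] j6 1.655 w 1.001
tilt [ 0.0011 -0.0004] tool err mm [-0.06 -0.33] yaw -118.4
16.3833 [ 0.54128993 -0.15533528  0.25223641] [-0.412 -0.107  1.735  0.     1.513  1.655] [-0.66  0.24 -0.68]
[[-4.755e-01 -8.797e-01  1.100e-03  5.413e-01]
 [-8.797e-01  4.755e-01 -4.000e-04 -1.553e-01]
 [-1.000e-04 -1.200e-03 -1.000e+00  2.522e-01]
 [ 0.000e+00  0.000e+00  0.000e+00  1.000e+00]]
wrist 3845 [ 0.541057   -0.1545371   0.17070513] 0.17083839964162595 ((0.5401215553283691, -0.1543065905570984), 0.029536232352256775)
plane [-0.01553064  0.00692609  0.17070513]
side 766 [ 0.53866578 -0.15899543  0.17031871] 0.17071481310779413 ((0.538461446762085, -0.15525780618190765), 0.029507119208574295)
plane [-0.02415536  0.02981666  0.17031871]
```

View pics/s8.png

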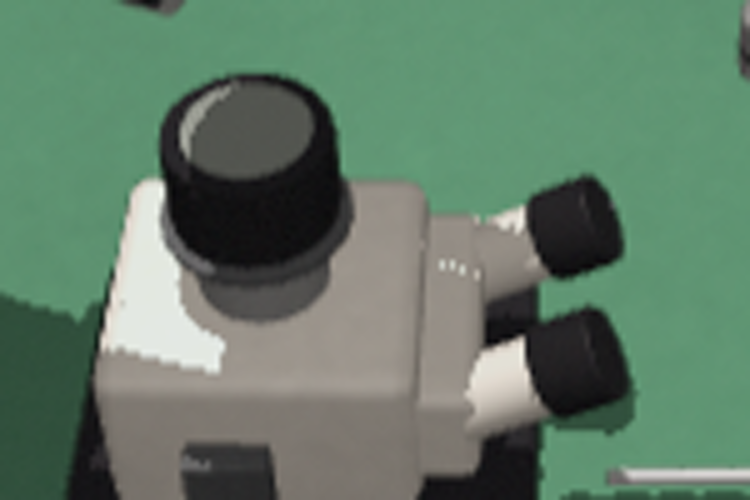

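View pics/w8.png

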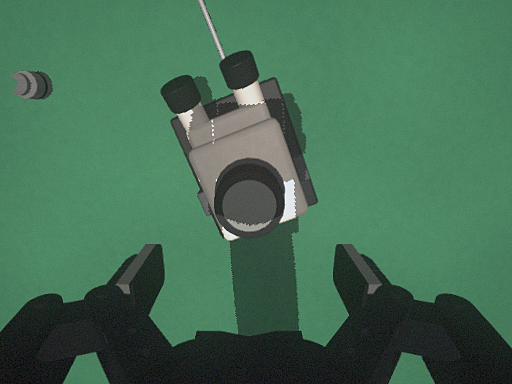

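The side view (cap at 250,170 in the crop) shows the rim on the flange all round. The wrist view (cap at 250,195) shows it centred and the fingers clear. The top is at 170.8 mm, against 171 expected.

```bash
python3 -c "
from plant import *
print(ticket.job_done())"
```

```text
the job is handed in; nothing more can be done
None
```

I picked up the cap and set it lightly on the port, at about 5 N and a rim height of about 9.6 mm. I turned it about 26° backward until it dropped into the thread start, where it touched at 2.9 mm. From there I turned it about 73° forward in small steps until it stopped sinking, then let go and backed off. The job was handed in at about 16.5 s on the robot's clock; it reported no verdict.

**Forces:** readings taken between moves showed at most about 7 N along z and 4 N sideways. The 7 N came as the jaws closed with the cap still on the table; on the port it stayed near 6 N.

**Height:** the cap's top measured 170.8 mm by wrist depth and 170.7 mm by the side camera, against 171 mm expected when fully home. The rim height stayed at 0.03–0.04 mm over the last 8° of turning.

**Centring:** the cap is within about 1 mm of the port axis by the wrist view. The side camera puts it about 1.4 mm off, which is within its calibration error.

**Level:**
- The wrist depth fit showed a slope of about 0.017 rad. I read nearly the same slope (0.015 rad) when the cap lay flat on the table, so I take it as camera bias.
- The side camera fit gave about 0.04 rad and disagreed. I put that down to points on the cap's side wall being included, but did not re-fit to confirm it. The side picture shows the rim flush.

**Clearances:** the hand was about 10 cm above the port and touching nothing at the end. I did not go near the objective, screwdriver or carton, though I did not measure their final positions.

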